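# Pin the hold-down saddle on the carving bench

### The arm

A 6-joint arm with a two-finger parallel gripper is mounted at the origin on the work surface. World frame = base frame: x ahead of the robot, y to its left, z up, the work surface at z = 0. Lengths are in mm, angles in rad, forces in N, time in s.
With the tool pointing down it reaches from about 300 to 775 mm from the base axis. Payload 14.6 kg.
Tool frame: the origin (TCP) lies at the very end of the fingers, on their centre line; the grasp point (between the pads) lies 19 mm behind it; z points along the fingers, y is the line along which they close (so a half turn about z gives the same grasp; the last joint's range is limited). The gripper opens to 94 mm and grips with 3 to 60 N. Pads are 16 mm wide; open, the fingers measure 119 mm over their backs; the gripper's body (75 mm by 177 mm) begins 78 mm behind the grasp point.
Start: joints at [-1.311, 0.3, 1.521, -0, 1.321, -0.067], TCP at [176.55, -520.883, 184.246] pointing down, gripper open.
Joint ranges: [-3.03, 3.03], [-0.79, 2.21], [0.23, 2.52], [-1.04, 4.18], [0, 3.07], [-2.55, 2.55]. Speed limits (rad/s): [2.22, 2.22, 2.57, 3.14, 3.14, 3.14].

### API

Orientations are given as [roll, pitch, yaw] about the fixed x, y, z axes, in that order (R = Rz(yaw) Ry(pitch) Rx(roll)).
In Python, from cell import manip, camera, get_calibration gives the robot as it stands. The module is installed in compiled form; this text tells all that it offers.
- The arm moves only by the tool jog_arm, never from a script. Its argument "plan" is one flat list of numbers, 6 for each row, row after row: the shift along the world's x, y, z in m, then the turn, a rotation vector about the world's x, y, z in degrees. A call has 1 to 20 rows; each row is the pose to reach, as a shift and turn from the pose commanded when the call began; what a row does not reach only later rows make up. A row lasts 1/10 s, in which the tool goes at most 50 mm and 8.59 degrees, less where a joint would pass 70% of its speed; a pose out of reach is approached as far as the arm can. A call with a gripper value outside its range is refused whole. "claw" is the finger opening in m, from 0 to 0.094, set as the call begins (left out, the last holds). The fingers move at their own pace and stop on an object; "force" is the grip in N (left out, the last holds). Time passes only in rows, so rows that repeat a pose let the fingers close. It gives the time, the measured TCP pose, the force, the opening and the grip force at its end, in the units of the state.
- manip.read_state(): the state, without advancing time (a new reading comes with each control period).
- camera(name): name is "scene" or "side" or "wrist"; returns (picture, depth): 384x512x3 uint8, red, green, blue; 384x512 float32, mm along the optical axis (not along the pixel's ray), 0 where there is no reading.
- get_calibration(name): a dict with "fx", "fy", "cx", "cy" (pixels), "origin" and "attitude" of the camera in the world. Camera axes: x right, y down, z forward; pixel columns grow to the right and rows downward; lengths in mm; the calibration is good to about 2 mm. A picture is of the moment at which its call begins: read the wrist's pose just before it. get_calibration takes no time and is no camera call; for the wrist camera it gives the pose at the moment of the call.
- manip.sign_off(): hands the job in; it is judged then, once.
The state is a dict: "clock": time; "joints": joint angles; "qd": joint speeds; "effort": joint torques, N m; "eef_pos": TCP position; "eef_rot": TCP orientation; "wrist_force": force on the tool from outside, world axes, zero at the start; "moment": the same for the moment, N m; "finger_gap": finger opening in mm; "finger_force": force on a finger pad.
Only numpy, scipy, OpenCV 4.12 (cv2) and the standard library are available. Lean on these libraries where they do the work, as an engineer would, in place of code of your own. Each camera call takes 0.05 s, during which the arm holds its last target. There are 200 camera calls.

### The job

Secure the batten that holds the carved panel: with its ring still open, push the linch pin nose first through the slotted steel saddle, from the near cheek's side, feeling gently up and down in the slot for the hole of the stake between the cheeks, until its collar sits flush against the near cheek; never force it. Then flip the sprung ring over the end of the pin so that it snaps shut, let go, and leave the tools and other things on the bench where they lie.

Things in the scene. Friction and masses are not known exactly. Their poses are not given: they have to be found in the camera images.
- saddle: fixed hold-down: a 200 x 200 x 18 mm carved panel, across it a dark wooden batten (64 mm wide, 210 mm long in y, top 38 mm above the bench), on the batten a steel saddle of two upright slotted cheeks with a steel stake between, all 22 mm wide in y, tops 99 mm above the bench (stake 97 to 117). Origin on the bench below the slot's mouth; x level, the way the pin goes in; y along the batten; z up
- slot (a point): centre of the slot in the near cheek's face, 76 mm above the bench; x points into it. The slots of both cheeks are 14 mm wide in y and 36 mm tall (58 to 94 mm above the bench). From here in x: near cheek 0 to 5 mm, stake 5.5 to 24.5, far cheek 25 to 30. The stake has a round 13.2 mm hole, centred in y, whose height is not measured: it lies up to 10 mm above or below this point
- slot_far (a point): centre of the slot where it leaves the far cheek, 30 mm past its mouth. At a wrong height the nose stops on the stake's face, 5.5 mm in; within about 2 mm of the hole's height it goes in. The stake is stuck fast and must not be shifted by force: on the way in the pin may never bear on it or the cheeks with more than 40 N, once home 90 N; search with under 10 N, seat the head with 10 to 20 N
- pin: the linch pin, steel, 0.26 to 0.43 kg, lying on the flat underside of its head, nose along its x. Head: a block 56 mm long (x = -60 to -4 mm), 24 mm wide, 30 mm high, to be gripped across its width firmly, about its middle (the mass centre is near x = -22), clear of the ring; in front of it a round 20 mm collar, x = -4 to 0. Origin: below the middle of the collar's front face, level with the head's underside; z up. The shank's axis is 20 mm above the underside
- pin_collar (a point): middle of the collar's front face, where the shank begins; this face lies against the near cheek when the pin is fully home. The shank is round, 12 mm thick for 36 mm, then a short cone, then a nose ground like a chisel with an upright edge: 8 mm tall up to its end, so blunt in height, but only about 3 mm thick across, so it finds the slot and hole sideways by itself
- pin_tip (a point): end of the nose, on the axis, 48 mm ahead of the collar's front face. Held by the head, the nose may sag or be pushed off line by a few mm; home and let go, the pin leans in its hole by up to about 0.12 rad, head down, and the ring leans with it
- ring (a joint): turn of the pin's sprung ring (a D of 5 mm rod, 47 mm wide over all) about a level pivot across the head, on the shank's axis, 8 mm behind the collar's front face. 0: open, 60 degrees up from the shank, leaning over it; 1.09: shut, level round the cheeks, end bar just past the nose. An over-centre spring holds it at either stop; past about 0.55 it snaps shut by itself
- ring_bar (a point): middle of the ring's end bar (rod axis), 64 mm from the pivot. Open: 56 mm above the shank's axis, 24 mm ahead of the collar's front face; shut: 56 mm ahead, level with the axis. About 4 N on the bar along its arc (down and away from the head) moves it over the centre; pressed straight down while open it tends to bind
- gouge_a: carving gouge with a pale handle, 200 mm long, 24 mm high, lying flat; origin on the bench under its middle, x towards the blade; a bystander, usually between the robot and the saddle
- gouge_b: carving gouge with a dark handle, 220 mm long, 26 mm high, lying flat; origin on the bench under its middle, x towards the blade; a bystander
- gouge_c: carving gouge with a brown handle, 190 mm long, 24 mm high, lying flat; origin on the bench under its middle, x towards the blade; a bystander
- stone: grey whetstone, 120 x 45 x 25 mm; origin under its centre; a bystander
- offcut: small pale wood offcut, 60 x 40 x 30 mm; origin under its centre; a bystander
- brushpot: empty white cup, 72 mm across, 85 mm high; origin under its centre; a bystander

How it is judged (in metres and radians):
On the way:
1. the pin is pushed fully home (collar within 3 mm of the near cheek) with its ring still open (x of pin_collar in the frame of slot above -0.003 m and y of pin_collar in the frame of slot between -0.005 and 0.005 m and distance between pin_collar and slot below 0.015 m and angle between the x axis of pin and the x axis of saddle, either way round below 0.2 rad and value of joint ring below 0.3 rad), for 0.2 s.
At the end, for the whole second after the job is handed in: The pin lies still through saddle and stake: collar face within 3 mm of the near cheek, its middle within 5 mm of the slot's centre line sideways and 15 mm of the slot's centre, axis within 0.2 rad of the saddle's x; the ring is shut over the pin end (above 0.95 rad) (x of pin_collar in the frame of slot above -0.003 m and y of pin_collar in the frame of slot between -0.005 and 0.005 m and distance between pin_collar and slot below 0.015 m and angle between the x axis of pin and the x axis of saddle, either way round below 0.2 rad and value of joint ring above 0.95 rad and linear speed of pin below 0.02 m/s); the robot touches nothing.
It fails at once if the pin is forced in: short of home, pin and saddle bear on one another with more than 40 N while the fingers hold or push the pin (contact force between pin and saddle above 40 N and contact force between the fingers and pin above 15 N and x of pin_collar in the frame of slot below -0.004 m).
It fails at once if the saddle is strained: pin and saddle bear on one another with more than 90 N while the fingers hold or push the pin (contact force between pin and saddle above 90 N and contact force between the fingers and pin above 15 N).
It fails at once if a bystander is moved by more than 30 mm (distance of any of gouge_a, gouge_b, gouge_c, stone, offcut, brushpot from where it was at the start of the episode above 0.03 m).
It also fails if it takes over 72 s, if anything falls off the work surface, if the arm or the gripper's body presses on something with over 40 N, if the wrist force passes 120 N, or if a joint passes its speed limit or range.

## Working session

There is one attempt and no reset: what is moved stays moved. The work goes in short steps, Python scripts to look and compute and a tool call to move; the robot and the scene stay as the last step left them, time stands still between calls to the robot, and variables do not carry over. Pictures are saved under pics/ and viewed, at most 10 in all, crops included, and the job is handed in when it is done.

Besides the shell and the picture viewer there is one more tool, called after "Emit:" as name(argument=value, ...), one argument or row to a line, values as JSON. jog_arm: Moves the arm, as the interface text tells. Its arguments: {"type":"object","properties":{"plan":{"type":"array"},"claw":{"type":"number"},"force":{"type":"number"}},"required":["plan"]}

```bash
mkdir -p pics
cat > h.py <<'E'
import numpy as np, cv2
from cell import manip, camera, get_calibration
def cal(n):
    c=get_calibration(n); return c
def R_of(c):
    from scipy.spatial.transform import Rotation as R
    a=np.array(c["attitude"],float)
    return a if a.shape==(3,3) else R.from_euler('xyz',a).as_matrix()
def pts(c,depth):
    v,u=np.mgrid[0:depth.shape[0],0:depth.shape[1]]
    d=np.stack([(u-c["cx"])/c["fx"],(v-c["cy"])/c["fy"],np.ones(u.shape)],-1)*depth[...,None]
    return d@R_of(c).T+np.array(c["origin"])
E
python3 - <<'E'
from h import *
for n in("scene","side"):
    c=cal(n);p,d=camera(n);print(c)
    cv2.imwrite(f"pics/{n}0.png",p[...,::-1]);np.savez(f"pics/{n}0.npz",p=p,d=d,P=pts(c,d))
print(manip.read_state())
E
```

```text
{'fx': 443.6684495857967, 'fy': 443.6684495857967, 'cx': 261.1244444298366, 'cy': 188.79866696521364, 'origin': array([1090.18224555,  202.98673518,  963.47554244]), 'attitude': array([-2.56907631, -0.01566733,  1.94564209])}
{'fx': 424.0153315546678, 'fy': 424.0153315546678, 'cx': 251.257268474333, 'cy': 189.2548014254629, 'origin': array([ -7.07129375, 795.52389994, 765.98133532]), 'attitude': array([-2.19942929,  0.00769666, -2.55666487])}
{'clock': 0.1, 'joints': array([-1.31058466e+00,  3.00431390e-01,  1.52149684e+00,  2.97016261e-05,
        1.32069680e+00, -6.66108931e-02]), 'qd': array([-0.0007163 , -0.00116538, -0.00013886, -0.00108421, -0.00099877,
       -0.00081602]), 'effort': array([ 7.13068366e-04, -5.32645297e+01, -3.53278971e+01,  7.09955301e-02,
        2.35056173e-02, -5.92326342e-05]), 'eef_pos': array([ 176.50516845, -520.64740752,  183.74375861]), 'eef_rot': array([-3.14056449e+00, -9.74224379e-05,  3.26815143e-01]), 'wrist_force': array([ 3.68339551e-05, -4.34172548e-01, -6.21954743e-01]), 'moment': array([ 0.02825229,  0.00449619, -0.03093576]), 'finger_force': 0.0, 'finger_gap': 94.21854711407192}
```

View pics/scene0.png

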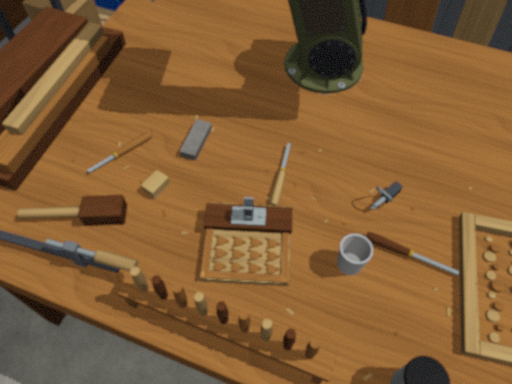

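View pics/side0.png

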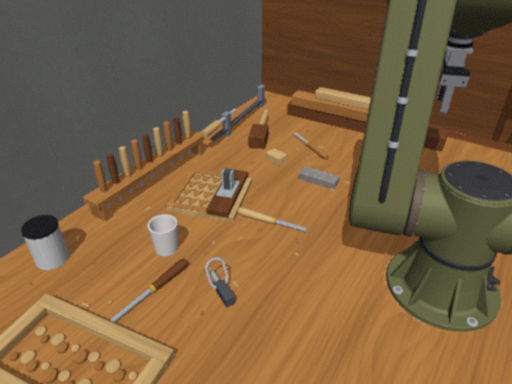

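The scene view shows the pin at about (383,195), with its dark head at (393,188) and the ring at (362,200). The saddle is at (248,212), with gouge_a in front of it at (282,172). In the side view the pin head is at (225,290) and the saddle at (228,182).

Run:
```python
from h import *
for n,bs in(("scene",[(345,170,415,225),(195,190,300,290)]),("side",[(195,250,245,310),(165,160,255,222)])):
    z=np.load(f"pics/{n}0.npz");p,P=z["p"],z["P"]
    ims=[]
    for b in bs:
        x0,y0,x1,y1=b
        ims.append(cv2.resize(p[y0:y1,x0:x1,::-1],(400,300),interpolation=cv2.INTER_NEAREST))
        q=P[y0:y1,x0:x1];c=p[y0:y1,x0:x1].astype(int)
        zz=q[...,2]
        if b==bs[0]:
            m=(zz>6)&(c[...,0]<110)&(c[...,2]>c[...,0]-15)
            m=m&(zz<34); a=q[m]; t=a[a[:,2]>24]
            print(n,"head pts",len(a),len(t),"top z",np.percentile(t[:,2],[5,50,95]))
            if len(t)>5:
                r=cv2.minAreaRect(t[:,:2].astype(np.float32)); print("top rect",r, cv2.boxPoints(r).round(1).tolist())
            hi=q[(zz>35)&(zz<100)]; print("ring hi",len(hi),hi[np.argsort(-hi[:,2])[:12]].round(0).tolist())
        else:
            a=q[(zz>90)&(zz<125)]; print(n,"saddle top",len(a),cv2.minAreaRect(a[:,:2].astype(np.float32)),np.percentile(a[:,2],[5,50,95]))
            bt=q[(zz>33)&(zz<43)]; r=cv2.minAreaRect(bt[:,:2].astype(np.float32)); print("batten",len(bt),r,cv2.boxPoints(r).round(1).tolist(),np.median(bt[:,2]))
            pn=q[(zz>14)&(zz<22)]; r=cv2.minAreaRect(pn[:,:2].astype(np.float32));print("panel",r,np.median(pn[:,2]))
    cv2.imwrite(f"pics/{n}1.png",np.hstack(ims))
cv2.imwrite("pics/z1.png",np.vstack([cv2.imread("pics/scene1.png"),cv2.imread("pics/side1.png")]))
```

```text
scene head pts 185 159 top z [25.6374624  29.97946023 33.28282252]
top rect ((422.31097412109375, 289.15142822265625), (29.313556671142578, 97.32230377197266), 53.70149612426758) [[374.3999938964844, 306.1000061035156], [452.8999938964844, 248.5], [470.20001220703125, 272.20001220703125], [391.79998779296875, 329.79998779296875]]
ring hi 50 [[450.0, 275.0, 80.0], [453.0, 283.0, 80.0], [451.0, 280.0, 79.0], [455.0, 284.0, 79.0], [454.0, 286.0, 79.0], [448.0, 277.0, 78.0], [444.0, 272.0, 78.0], [451.0, 278.0, 78.0], [450.0, 273.0, 78.0], [446.0, 267.0, 77.0], [445.0, 269.0, 77.0], [452.0, 281.0, 77.0]]
scene saddle top 129 ((612.7914428710938, -1.56005859375), (31.886171340942383, 21.817598342895508), 18.146711349487305) [ 95.60640447 101.78358786 106.16392101]
batten 1753 ((612.5800170898438, -2.2839736938476562), (66.64018249511719, 209.43746948242188), 18.82240867614746) [[547.2999877929688, 86.0999984741211], [614.7999877929688, -112.19999694824219], [677.9000244140625, -90.69999694824219], [610.2999877929688, 107.5999984741211]] 38.80469784251568
panel ((643.4259033203125, 6.70097
[... 532 characters left out ...]
.0, 76.0], [446.0, 281.0, 76.0], [450.0, 287.0, 76.0], [446.0, 274.0, 76.0], [442.0, 271.0, 76.0], [447.0, 277.0, 75.0], [449.0, 278.0, 75.0]]
side saddle top 79 ((610.2312622070312, -2.5043582916259766), (31.649410247802734, 25.103290557861328), 20.019649505615234) [ 91.05736231  98.19419427 102.77383631]
batten 739 ((609.1858520507812, -2.2277755737304688), (65.25176239013672, 216.92019653320312), 17.977624893188477) [[544.7000122070312, 90.9000015258789], [611.5999755859375, -115.5], [673.7000122070312, -95.30000305175781], [606.7000122070312, 111.0]] 37.085310685531795
panel ((675.6611328125, 13.0030517578125), (336.16552734375, 219.59671020507812), 16.882530212402344) 17.972367720314253
```

View pics/z1.png

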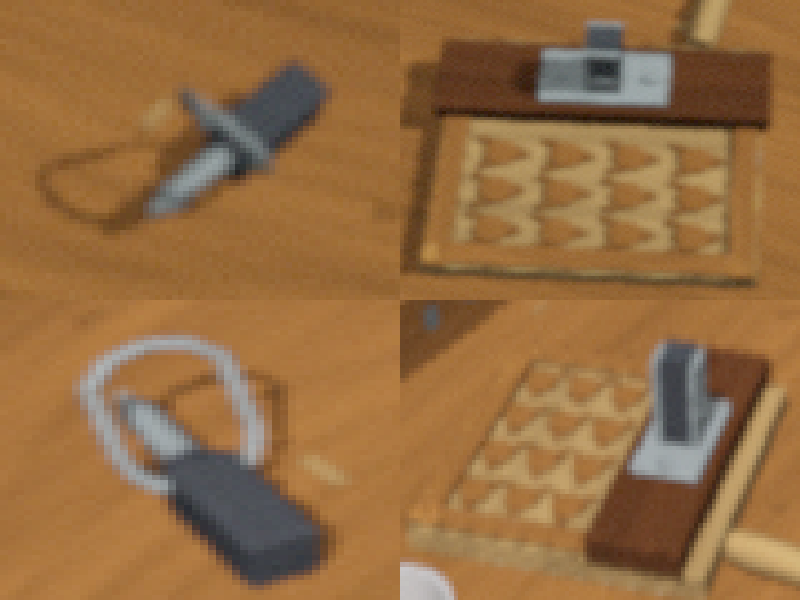

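The crops agree with each other: the pin head's centre is at about (398,303) with its nose at about -27°. The saddle's centre is at about (611,-2), yaw about 18.4°. I'll move above the pin and measure again with the wrist camera.

Emit:
jog_arm(
  plan=[0.25, 0.3, 0.06, 0, 0, 60, 0.25, 0.3, 0.06, 0, 0, 60, 0.25, 0.3, 0.06, 0, 0, 60, 0.25, 0.3, 0.06, 0, 0, 60, 0.25, 0.3, 0.06, 0, 0, 60, 0.25, 0.3, 0.06, 0, 0, 60, 0.25, 0.3, 0.06, 0, 0, 60, 0.25, 0.3, 0.06, 0, 0, 60, 0.22, 0.823, 0.026, 0, 0, 133.6, 0.22, 0.823, 0.026, 0, 0, 133.6, 0.22, 0.823, 0.026, 0, 0, 133.6, 0.22, 0.823, 0.026, 0, 0, 133.6, 0.22, 0.823, 0.026, 0, 0, 133.6, 0.22, 0.823, 0.026, 0, 0, 133.6, 0.22, 0.823, 0.026, 0, 0, 133.6, 0.22, 0.823, 0.026, 0, 0, 133.6, 0.22, 0.823, 0.026, 0, 0, 133.6, 0.22, 0.823, 0.026, 0, 0, 133.6, 0.22, 0.823, 0.026, 0, 0, 133.6, 0.22, 0.823, 0.026, 0, 0, 133.6],
  claw=0.06,
)

```text
clock: 2.1
eef_pos: [395.6, 304.5, 209.3]
eef_rot: [-3.14, -0.001, 2.662]
wrist_force: [0.7, -0.1, -0.3]
finger_gap: 60.1
finger_force: 0.0
```

Run:
```python
from h import *
s=manip.read_state();print(s["clock"],s["eef_pos"],s["eef_rot"],s["joints"])
c=cal("wrist");p,d=camera("wrist");P=pts(c,d);print(c["origin"],c["attitude"])
np.savez("pics/w0.npz",p=p,d=d,P=P);cv2.imwrite("pics/w0.png",p[...,::-1])
z=P[...,2];g=p.astype(int)
m=(z>22)&(z<36)&(g[...,0]<120)&(abs(P[...,0]-400)<80)&(abs(P[...,1]-300)<80)
r=cv2.minAreaRect(P[m][:,:2].astype(np.float32));print(m.sum(),r,cv2.boxPoints(r).round(1).tolist(),np.median(z[m]))
```

```text
2.1 [395.61415016 304.47206574 209.26933048] [-3.14033896e+00 -1.00819606e-03  2.66192397e+00] [ 5.82399913e-01  1.67659774e-01  1.62495095e+00  2.76571171e-04
  1.35056793e+00 -5.08788998e-01]
[326.32362833 340.01832547 409.95974883] [2.87304587e+00 9.75620845e-04 1.09146990e+00]
698 ((419.734130859375, 291.4236145019531), (35.8519401550293, 101.85347747802734), 71.02909851074219) [[365.70001220703125, 291.0], [462.1000061035156, 257.8999938964844], [473.70001220703125, 291.79998779296875], [377.3999938964844, 324.8999938964844]] 29.85118292832732
```

View pics/w0.png

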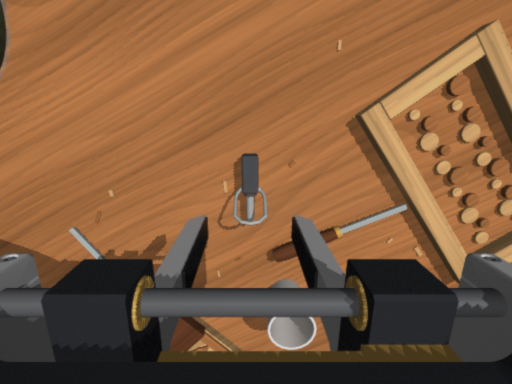

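The wrist view shows the dark head upright at (250,173). The ring and shank below it are centred at about (250,207).

Run:
```python
from h import *
from scipy.spatial.transform import Rotation as R
z=np.load("pics/w0.npz");p,P=z["p"].astype(int),z["P"]
m=np.zeros(p.shape[:2],bool);m[145:200,235:267]=1
m&=(p.max(-1)<75)&(P[...,2]>27)&(P[...,2]<33)
n,l,st,_=cv2.connectedComponentsWithStats(m.astype(np.uint8));k=1+st[1:,4].argmax();m=l==k
v,u=np.nonzero(m);print(st[k])
Q=P[m][:,:2].astype(np.float32);r=cv2.minAreaRect(Q);b=cv2.boxPoints(r);print(r,b.round(1).tolist(),np.median(P[m][:,2]))
# shank/steel axis: light pixels near
s=np.zeros(m.shape,bool);s[185:222,244:258]=1;s&=(p[...,2]>110)&(abs(p[...,0]-p[...,2])<40)&(P[...,2]>10)&(P[...,2]<34)
A=P[s];print(s.sum(),A.mean(0)); 
ax=np.linalg.svd(Q-Q.mean(0),full_matrices=False)[2][0];print("head yaw",np.degrees(np.arctan2(ax[1],ax[0])),Q.mean(0))
if s.sum()>5:
  dd=A.mean(0)[:2]-Q.mean(0);print("yaw head->shank",np.degrees(np.arctan2(dd[1],dd[0])))
```

```text
[242 156  14  40  87]
((398.02703857421875, 291.9739990234375), (17.599483489990234, 57.2130012512207), 82.06880187988281) [[368.5, 287.20001220703125], [425.1000061035156, 279.29998779296875], [427.6000061035156, 296.70001220703125], [370.8999938964844, 304.6000061035156]] 29.266675826509697
131 [444.07379702 279.45170754  25.51656334]
head yaw -17.017868 [403.78772 291.11765]
yaw head->shank -16.149821922107613
```

```bash
cat > w.py <<'E'
from h import *
s=manip.read_state();print(s["clock"],s["eef_pos"],s["eef_rot"],abs(s["qd"]).max())
c=cal("wrist");p,d=camera("wrist");P=pts(c,d)
np.savez("pics/w1.npz",p=p,d=d,P=P);cv2.imwrite("pics/w1.png",p[...,::-1])
v,u=np.mgrid[0:384,0:512];D=np.stack([(u-c["cx"])/c["fx"],(v-c["cy"])/c["fy"],np.ones(u.shape)],-1)@R_of(c).T
o=np.array(c["origin"]);G=o+D*((30-o[2])/D[...,2])[...,None]
p=p.astype(int);m=np.zeros(u.shape,bool);m[130:215,220:280]=1
m&=(p.max(-1)<110)&(p[...,0]-p[...,2]<15)&(P[...,2]>26)
n,l,st,_=cv2.connectedComponentsWithStats(m.astype(np.uint8),connectivity=4);k=1+st[1:,4].argmax();m=l==k;print(st[k])
for X in(P,G):
    Q=X[m][:,:2].astype(np.float32);r=cv2.minAreaRect(Q);print(r,cv2.boxPoints(r).round(1).tolist())
    ax=np.linalg.svd(Q-Q.mean(0),full_matrices=False)[2][0];print("yaw",np.degrees(np.arctan2(ax[1],ax[0])),Q.mean(0))
    for a in range(-50,1): pass
print(np.median(P[m][:,2]))
for row in range(st[k][1],st[k][1]+st[k][3],4):
    w=np.nonzero(m[row])[0]; print(row,w.min(),w.max(),end="; ")
bench=P[(abs(P[...,0]-400)<60)&(abs(P[...,1]-300)<60)];print("bench z",np.median(bench[:,2]))
h=(P[...,2]>70)&(P[...,2]<85)&(abs(P[...,0]-440)<60)&(abs(P[...,1]-290)<60);print("bar",h.sum(),P[h].mean(0))
E
python3 w.py
```

```text
2.15 [395.95704204 302.95072079 209.52897097] [-3.14028087e+00 -6.66315544e-04  2.66085762e+00] 0.047107648735866176
[243 154  16  42 607]
((377.8172607421875, 313.7380065917969), (22.0572509765625, 113.7201156616211), 62.10565948486328) [[322.3999938964844, 330.6000061035156], [422.8999938964844, 277.3999938964844], [433.20001220703125, 296.8999938964844], [332.70001220703125, 350.1000061035156]]
yaw -27.21617 [399.66876 301.54013]
((401.05865478515625, 301.451171875), (21.976520538330078, 60.442562103271484), 62.11944580078125) [[369.20001220703125, 305.8999938964844], [422.6000061035156, 277.6000061035156], [432.8999938964844, 297.0], [379.5, 325.29998779296875]]
yaw -27.113787 [400.13266 301.32922]
30.113759272308585
154 248 248; 158 243 258; 162 243 258; 166 243 258; 170 243 257; 174 243 257; 178 243 258; 182 243 257; 186 243 258; 190 243 258; 194 246 254; bench z 347.13648420275786
bar 112 [447.55186377 277.92332797  75.05682347]
```

Emit:
jog_arm(
  plan=[0.003, -0.001, -0.05, 0, 0, 0.4, 0.0063, -0.0016, -0.1, 0, 0, 0.4, 0.0063, -0.0016, -0.14, 0, 0, 0.4, 0.0063, -0.0016, -0.17, 0, 0, 0.4, 0.0063, -0.0016, -0.19, 0, 0, 0.4, 0.0063, -0.0016, -0.2, 0, 0, 0.4, 0.0063, -0.0016, -0.205, 0, 0, 0.4, 0.0063, -0.0016, -0.205, 0, 0, 0.4, 0.0063, -0.0016, -0.205, 0, 0, 0.4],
)

```text
clock: 3.1
eef_pos: [403.4, 300.7, 6.3]
eef_rot: [3.14, 0.001, 2.665]
wrist_force: [-0.3, 0.4, -0.5]
finger_gap: 59.8
finger_force: 0.0
```

Emit:
jog_arm(
  plan=[0, 0, 0, 0, 0, 0, 0, 0, 0, 0, 0, 0, 0, 0, 0, 0, 0, 0, 0, 0, 0, 0, 0, 0, 0, 0, 0, 0, 0, 0, 0, 0, 0, 0, 0, 0, 0, 0, 0, 0, 0, 0, 0, 0, 0, 0, 0, 0],
  claw=0.0,
  force=45,
)

```text
clock: 3.9
eef_pos: [402.9, 300.6, 5.3]
eef_rot: [3.141, 0.0, 2.666]
wrist_force: [0.9, 1.9, 0.6]
finger_gap: 22.6
finger_force: 45.0
```

Emit:
jog_arm(
  plan=[0, 0, 0.02, 0, 0, 0, 0, 0, 0.05, 0, 0, 0, 0, 0, 0.09, 0, 0, 0, 0, 0, 0.13, 0, 0, 0, 0.01, -0.03, 0.14, 0, 0, 4, 0.02, -0.07, 0.14, 0, 0, 9, 0.033, -0.115, 0.14, 0, 0, 15, 0.046, -0.16, 0.14, 0, 0, 21, 0.059, -0.205, 0.14, 0, 0, 27, 0.072, -0.25, 0.14, 0, 0, 33, 0.085, -0.29, 0.13, 0, 0, 39, 0.092, -0.32, 0.1, 0, 0, 43, 0.098, -0.339, 0.075, 0, 0, 45.6, 0.0984, -0.3392, 0.06, 0, 0, 45.6, 0.0984, -0.3392, 0.056, 0, 0, 45.6, 0.0984, -0.3392, 0.056, 0, 0, 45.6, 0.0984, -0.3392, 0.056, 0, 0, 45.6],
)

```text
clock: 5.6
eef_pos: [501.6, -38.3, 62.1]
eef_rot: [-3.141, 0.001, -2.821]
wrist_force: [-0.2, 0.2, -2.1]
finger_gap: 22.9
finger_force: 45.0
```

Run:
```python
from h import *
s=manip.read_state();print(s["clock"],s["eef_pos"],s["eef_rot"],s["wrist_force"],s["moment"],s["joints"])
for n in("scene","side","wrist"):
    c=cal(n);p,d=camera(n);P=pts(c,d);np.savez(f"pics/{n}2.npz",p=p,d=d,P=P)
    if n=="wrist": W=p[:,:,::-1]
    if n=="scene": A=cv2.resize(p[170:245,205:305,::-1],(400,300),interpolation=2)
    if n=="side": B=cv2.resize(p[150:225,195:295,::-1],(400,300),interpolation=2)
cv2.imwrite("pics/v2.png",np.vstack([np.hstack([A,B]),cv2.resize(W[0:288],(800,300))]))
```

```text
5.6 [501.5543526  -38.31498529  62.05362543] [-3.14117739e+00  8.60433219e-04 -2.82117425e+00] [-0.24795833  0.23952477 -2.14367465] [ 0.10056959 -0.05801879  0.09341899] [-1.49080935e-01  3.37353520e-01  1.78019852e+00  2.22096107e-05
  1.02308540e+00 -2.04030704e+00]
```

View pics/v2.png

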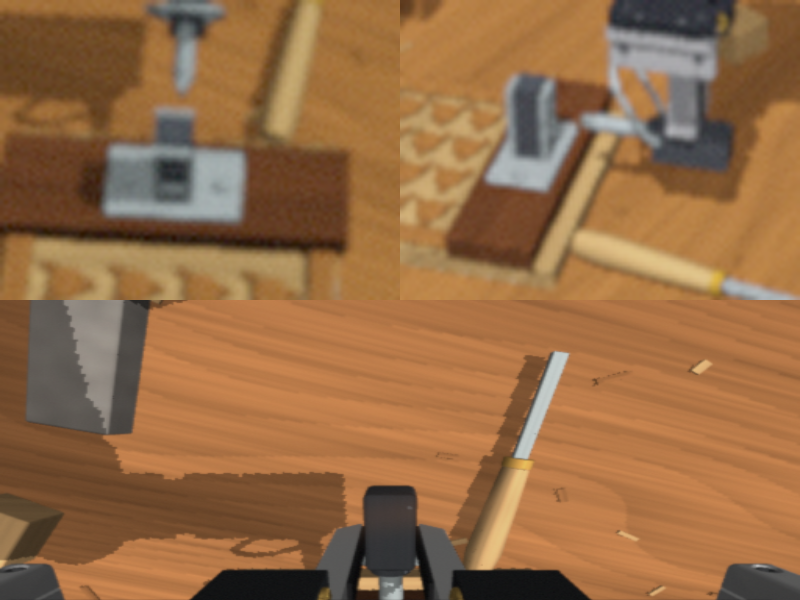

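The pin is held straight and its tip is short of the saddle: scene pixel (250,192), side crop (585,122). Next I'll use depth to get the shank's line and the saddle's axis in both cameras.

Run:
```python
from h import *
a=np.radians(18.4);X=np.array([np.cos(a),np.sin(a)]);Y=np.array([-X[1],X[0]])
T=np.array([501.55,-38.3])
for n,(x0,y0,x1,y1) in(("scene",(235,165,265,200)),("side",(232,172,268,196))):
    z=np.load(f"pics/{n}2.npz");p,P=z["p"].astype(int),z["P"]
    q=P[y0:y1,x0:x1].reshape(-1,3);c=p[y0:y1,x0:x1].reshape(-1,3)
    L=(q[:,:2]-T)@X; W=(q[:,:2]-T)@Y
    m=(q[:,2]>60)&(q[:,2]<95)&(abs(W)<12)&(L>25)&(L<90)&(c[:,0]-c[:,2]<25)
    print(n,m.sum())
    for lo in range(26,90,6):
        k=m&(L>=lo)&(L<lo+6)
        if k.sum(): print(lo,k.sum(),"W %.1f [%.1f %.1f]"%(np.median(W[k]),W[k].min(),W[k].max()),"z %.1f [%.1f %.1f]"%(np.median(q[k,2]),q[k,2].min(),q[k,2].max()),"Lmax %.1f"%L[k].max())
    # saddle: top pts & plate
    Z=P[...,2];s=(Z>90)&(Z<125)&(abs(P[...,0]-611)<30)&(abs(P[...,1]+2)<30)
    l=(P[s][:,:2]-T)@X;w=(P[s][:,:2]-T)@Y
    print("saddle",s.sum(),"L",np.percentile(l,[2,50,98]),"W",np.percentile(w,[2,50,98]),cv2.minAreaRect(P[s][:,:2].astype(np.float32)))
    s=(Z>62)&(Z<92)&(abs(P[...,0]-611)<30)&(abs(P[...,1]+2)<30)
    l=(P[s][:,:2]-T)@X;w=(P[s][:,:2]-T)@Y
    print("tower",s.sum(),"L",np.percentile(l,[2,50,98]),"W",np.percentile(w,[2,50,98]))
    b=(Z>35)&(Z<41)&(abs(P[...,0]-611)<110)&(abs(P[...,1]+2)<120)&(p[...,0]<140)
    r=cv2.minAreaRect(P[b][:,:2].astype(np.float32));l=(np.array(r[0])-T);print("batten",r,l@X,l@Y)
```

```text
scene 100
26 28 W 2.5 [-7.3 9.7] z 82.2 [69.0 90.6] Lmax 31.4
32 10 W 0.3 [-4.6 5.3] z 82.0 [76.5 84.4] Lmax 37.2
38 10 W 1.9 [-4.2 5.7] z 82.6 [78.9 85.2] Lmax 43.6
44 9 W 1.1 [-3.8 6.1] z 82.5 [78.8 85.1] Lmax 49.4
50 10 W 1.7 [-3.4 6.4] z 82.1 [80.2 86.4] Lmax 55.3
56 11 W -0.3 [-3.0 6.6] z 82.0 [80.2 84.7] Lmax 61.8
62 10 W 1.2 [-2.5 4.9] z 82.0 [79.8 84.9] Lmax 67.9
68 7 W 0.6 [-2.1 5.1] z 80.9 [79.4 85.6] Lmax 73.7
74 2 W 1.9 [0.8 3.0] z 81.5 [81.1 81.8] Lmax 76.6
saddle 129 L [102.08582319 119.59316294 132.8199138 ] W [-10.49999483   0.07540295  10.56738086] ((612.6655883789062, -1.5023040771484375), (33.315834045410156, 21.843997955322266), 18.03669548034668)
tower 53 L [119.59004242 126.67989286 132.96446081] W [-9.54429586 -0.9592776  10.75550707]
batten ((613.1297607421875, -1.6741790771484375), (65.99730682373047, 209.03968811035156), 18.261856079101562) 117.43626345498916 -0.4666811405786517
side 55
26 4 W 5.4 [-1.1 8.2] z 76.2 [71.8 79.3] Lmax 30.4
32 5 W 4.0 [-1.1 5.0] z 78.3 [74.0 81.8] Lmax 37.7
38 8 W 5.1 [-1.2 6.7] z 79.6 [73.6 83.0] Lmax 42.9
44 8 W 5.7 [-1.0 10.1] z 78.5 [73.1 80.8] Lmax 49.5
50 8 W 3.9 [-3.2 8.0] z 79.8 [75.4 82.4] Lmax 55.7
56 8 W 4.9 [-0.4 7.6] z 79.8 [75.1 82.4] Lmax 61.6
62 8 W 4.3 [1.4 6.5] z 79.1 [72.3 82.0] Lmax 67.0
68 6 W 1.5 [-0.6 4.1] z 77.7 [73.5 79.2] Lmax 73.2
saddle 79 L [ 99.08160415 111.57068411 128.78862965] W [-12.25442298   5.747384    11.43642258] ((610.0859375, -2.4337844848632812), (30.57963752746582, 25.365447998046875), 17.202871322631836)
tower 105 L [ 99.06087313 110.47873461 127.47912996] W [-10.99358664   8.97326445  12.61011326]
batten ((608.7469482421875, -0.2072906494140625), (64.16674041748047, 212.02232360839844), 18.23394012451172) 113.74053972972673 2.3086446450021345
```

The tip is about 25 mm short of the mouth. The shank is level with its axis at z≈76.5, about 1.2 mm too far left. I'll drop to the bottom of the search range, go just inside the mouth, then creep forward.

Emit:
jog_arm(
  plan=[0.0004, -0.0011, -0.005, 0, 0, 0, 0.0004, -0.0011, -0.0105, 0, 0, 0, 0.01, 0.002, -0.0105, 0, 0, 0, 0.02, 0.0054, -0.0105, 0, 0, 0, 0.025, 0.007, -0.0105, 0, 0, 0, 0.025, 0.007, -0.0105, 0, 0, 0, 0.025, 0.007, -0.0105, 0, 0, 0],
)

```text
clock: 6.45
eef_pos: [526.2, -31.6, 50.6]
eef_rot: [3.141, -0.0, -2.821]
wrist_force: [0.1, -0.1, -3.3]
finger_gap: 23.0
finger_force: 45.0
```

Emit:
jog_arm(
  plan=[0.0009, 0.0003, 0, 0, 0, 0, 0.0019, 0.0006, 0, 0, 0, 0, 0.0019, 0.0006, 0, 0, 0, 0, 0.0019, 0.0006, 0, 0, 0, 0],
)

```text
clock: 6.85
eef_pos: [528.1, -31.1, 50.8]
eef_rot: [-3.142, 0.0, -2.822]
wrist_force: [-0.2, -0.6, -3.4]
finger_gap: 22.5
finger_force: 45.0
```

Emit:
jog_arm(
  plan=[0.0009, 0.0003, 0, 0, 0, 0, 0.0009, 0.0003, 0, 0, 0, 0, 0.0009, 0.0003, 0, 0, 0, 0],
)

```text
clock: 7.15
eef_pos: [529.0, -30.8, 50.7]
eef_rot: [3.142, -0.0, -2.822]
wrist_force: [-0.1, -0.2, -2.9]
finger_gap: 22.7
finger_force: 45.0
```

Emit:
jog_arm(
  plan=[0.0009, 0.0003, 0, 0, 0, 0, 0.0009, 0.0003, 0, 0, 0, 0, 0.0009, 0.0003, 0, 0, 0, 0],
)

```text
clock: 7.45
eef_pos: [529.9, -30.5, 50.7]
eef_rot: [3.142, -0.0, -2.822]
wrist_force: [-0.6, 0.6, -3.8]
finger_gap: 23.0
finger_force: 45.0
```

Emit:
jog_arm(
  plan=[0.0009, 0.0003, 0, 0, 0, 0, 0.0009, 0.0003, 0, 0, 0, 0, 0.0009, 0.0003, 0, 0, 0, 0],
)

```text
clock: 7.75
eef_pos: [530.7, -30.2, 50.7]
eef_rot: [3.142, -0.0, -2.822]
wrist_force: [-1.1, -1.0, -3.3]
finger_gap: 22.9
finger_force: 45.0
```

Emit:
jog_arm(
  plan=[0.0005, 0.00016, 0, 0, 0, 0, 0.0005, 0.00016, 0, 0, 0, 0, 0.0005, 0.00016, 0, 0, 0, 0],
)

```text
clock: 8.05
eef_pos: [531.0, -30.1, 50.6]
eef_rot: [3.141, -0.001, -2.822]
wrist_force: [-4.3, -0.8, -2.3]
finger_gap: 22.8
finger_force: 45.0
```

Emit:
jog_arm(
  plan=[0, 0, 0.0005, 0, 0, 0, 0, 0, 0.001, 0, 0, 0, 0, 0, 0.0015, 0, 0, 0, 0, 0, 0.0015, 0, 0, 0],
)

```text
clock: 8.45
eef_pos: [531.2, -30.1, 52.2]
eef_rot: [3.142, -0.0, -2.822]
wrist_force: [-5.1, -1.2, -3.6]
finger_gap: 22.9
finger_force: 45.0
```

Emit:
jog_arm(
  plan=[0, 0, 0.0005, 0, 0, 0, 0, 0, 0.001, 0, 0, 0, 0, 0, 0.0015, 0, 0, 0, 0, 0, 0.0015, 0, 0, 0],
)

```text
clock: 8.85
eef_pos: [531.4, -30.0, 53.8]
eef_rot: [-3.142, 0.0, -2.822]
wrist_force: [-4.0, -0.9, -4.0]
finger_gap: 22.8
finger_force: 45.0
```

Emit:
jog_arm(
  plan=[0, 0, 0.0005, 0, 0, 0, 0, 0, 0.001, 0, 0, 0, 0, 0, 0.0015, 0, 0, 0, 0, 0, 0.0015, 0, 0, 0],
)

```text
clock: 9.25
eef_pos: [531.5, -30.0, 55.4]
eef_rot: [-3.142, 0.0, -2.822]
wrist_force: [-2.4, -1.0, -4.3]
finger_gap: 22.8
finger_force: 45.0
```

Emit:
jog_arm(
  plan=[0.0003, 0.0001, 0.0005, 0, 0, 0, 0.0003, 0.0001, 0.001, 0, 0, 0, 0.0003, 0.0001, 0.0015, 0, 0, 0, 0.0003, 0.0001, 0.0015, 0, 0, 0],
)

```text
clock: 9.65
eef_pos: [532.2, -29.9, 57.1]
eef_rot: [-3.141, 0.001, -2.822]
wrist_force: [0.1, -0.1, -3.0]
finger_gap: 23.0
finger_force: 45.0
```

Emit:
jog_arm(
  plan=[0.0002, 0.0001, 0.0005, 0, 0, 0, 0.0002, 0.0001, 0.001, 0, 0, 0, 0.0002, 0.0001, 0.0015, 0, 0, 0, 0.0002, 0.0001, 0.0015, 0, 0, 0],
)

```text
clock: 10.05
eef_pos: [532.0, -29.8, 58.4]
eef_rot: [-3.141, 0.0, -2.822]
wrist_force: [0.6, 0.2, -2.6]
finger_gap: 22.6
finger_force: 45.0
```

Emit:
jog_arm(
  plan=[0.0005, 0.00016, 0, 0, 0, 0, 0.0009, 0.0003, 0, 0, 0, 0, 0.0009, 0.0003, 0, 0, 0, 0, 0.0009, 0.0003, 0, 0, 0, 0],
)

```text
clock: 10.45
eef_pos: [532.7, -29.5, 58.2]
eef_rot: [3.142, -0.0, -2.822]
wrist_force: [-0.1, -0.5, -3.5]
finger_gap: 22.9
finger_force: 45.0
```

Emit:
jog_arm(
  plan=[0.0005, 0.00016, 0, 0, 0, 0, 0.0009, 0.0003, 0, 0, 0, 0, 0.0009, 0.0003, 0, 0, 0, 0, 0.0009, 0.0003, 0, 0, 0, 0],
)

```text
clock: 10.85
eef_pos: [533.7, -29.2, 58.2]
eef_rot: [3.142, 0.0, -2.822]
wrist_force: [-0.4, 0.2, -3.6]
finger_gap: 22.5
finger_force: 45.0
```

Emit:
jog_arm(
  plan=[0.0009, 0.0003, 0, 0, 0, 0, 0.0019, 0.0006, 0, 0, 0, 0, 0.0019, 0.0006, 0, 0, 0, 0],
)

```text
clock: 11.15
eef_pos: [535.7, -28.6, 58.2]
eef_rot: [-3.142, 0.0, -2.822]
wrist_force: [-1.0, 0.7, -3.0]
finger_gap: 22.9
finger_force: 45.0
```

Emit:
jog_arm(
  plan=[0.0009, 0.0003, 0, 0, 0, 0, 0.0019, 0.0006, 0, 0, 0, 0, 0.0019, 0.0006, 0, 0, 0, 0],
)

```text
clock: 11.45
eef_pos: [537.6, -28.0, 58.3]
eef_rot: [-3.141, 0.0, -2.822]
wrist_force: [-0.3, -0.0, -3.5]
finger_gap: 23.2
finger_force: 45.0
```

Emit:
jog_arm(
  plan=[0.0009, 0.0003, 0, 0, 0, 0, 0.0014, 0.0005, 0, 0, 0, 0, 0.0014, 0.0005, 0, 0, 0, 0],
)

```text
clock: 11.75
eef_pos: [538.9, -27.5, 58.2]
eef_rot: [-3.142, 0.0, -2.822]
wrist_force: [-0.4, -0.8, -3.5]
finger_gap: 22.8
finger_force: 45.0
```

Emit:
jog_arm(
  plan=[0.0005, 0.00016, 0, 0, 0, 0, 0.0009, 0.0003, 0, 0, 0, 0, 0.0009, 0.0003, 0, 0, 0, 0],
)

```text
clock: 12.05
eef_pos: [539.8, -27.2, 58.3]
eef_rot: [-3.142, 0.0, -2.822]
wrist_force: [1.1, -0.1, -3.5]
finger_gap: 22.7
finger_force: 45.0
```

Emit:
jog_arm(
  plan=[0.0005, 0.00016, 0, 0, 0, 0, 0.0009, 0.0003, 0, 0, 0, 0, 0.0009, 0.0003, 0, 0, 0, 0],
)

```text
clock: 12.35
eef_pos: [540.7, -26.9, 58.2]
eef_rot: [3.142, -0.0, -2.822]
wrist_force: [0.4, 1.0, -4.2]
finger_gap: 22.8
finger_force: 45.0
```

Emit:
jog_arm(
  plan=[0.0005, 0.00016, 0, 0, 0, 0, 0.0009, 0.0003, 0, 0, 0, 0, 0.0009, 0.0003, 0, 0, 0, 0],
)

```text
clock: 12.65
eef_pos: [541.6, -26.6, 58.2]
eef_rot: [-3.142, -0.0, -2.822]
wrist_force: [0.2, -0.3, -2.6]
finger_gap: 23.1
finger_force: 45.0
```

Emit:
jog_arm(
  plan=[0.0005, 0.00016, 0, 0, 0, 0, 0.0009, 0.0003, 0, 0, 0, 0, 0.0009, 0.0003, 0, 0, 0, 0],
)

```text
clock: 12.95
eef_pos: [542.5, -26.3, 58.2]
eef_rot: [-3.142, 0.0, -2.822]
wrist_force: [-0.2, -0.4, -4.0]
finger_gap: 22.9
finger_force: 45.0
```

Emit:
jog_arm(
  plan=[0.0005, 0.00016, 0, 0, 0, 0, 0.0009, 0.0003, 0, 0, 0, 0, 0.0009, 0.0003, 0, 0, 0, 0],
)

```text
clock: 13.25
eef_pos: [543.4, -26.0, 58.2]
eef_rot: [3.142, 0.0, -2.822]
wrist_force: [-0.5, 0.6, -3.4]
finger_gap: 22.8
finger_force: 45.0
```

Emit:
jog_arm(
  plan=[0.0005, 0.00016, 0, 0, 0, 0, 0.0009, 0.0003, 0, 0, 0, 0, 0.0009, 0.0003, 0, 0, 0, 0],
)

```text
clock: 13.55
eef_pos: [544.3, -25.7, 58.3]
eef_rot: [-3.142, 0.0, -2.822]
wrist_force: [-0.7, 0.1, -3.4]
finger_gap: 23.0
finger_force: 45.0
```

Emit:
jog_arm(
  plan=[0.0009, 0.0003, 0, 0, 0, 0, 0.0019, 0.0006, 0, 0, 0, 0, 0.0028, 0.0009, 0, 0, 0, 0, 0.0028, 0.0009, 0, 0, 0, 0],
)

```text
clock: 13.95
eef_pos: [547.2, -24.8, 58.2]
eef_rot: [-3.142, 0.0, -2.822]
wrist_force: [0.1, -0.9, -3.9]
finger_gap: 22.5
finger_force: 45.0
```

Emit:
jog_arm(
  plan=[0.0009, 0.0003, 0, 0, 0, 0, 0.0019, 0.0006, 0, 0, 0, 0, 0.0028, 0.0009, 0, 0, 0, 0, 0.0028, 0.0009, 0, 0, 0, 0],
)

```text
clock: 14.35
eef_pos: [550.0, -23.9, 58.2]
eef_rot: [-3.142, 0.0, -2.822]
wrist_force: [0.7, -0.9, -4.3]
finger_gap: 22.4
finger_force: 45.0
```

Emit:
jog_arm(
  plan=[0.0009, 0.0003, 0, 0, 0, 0, 0.0019, 0.0006, 0, 0, 0, 0, 0.0028, 0.0009, 0, 0, 0, 0, 0.0028, 0.0009, 0, 0, 0, 0],
)

```text
clock: 14.75
eef_pos: [552.8, -23.0, 58.2]
eef_rot: [-3.142, 0.0, -2.822]
wrist_force: [0.0, 0.6, -3.4]
finger_gap: 23.0
finger_force: 45.0
```

Emit:
jog_arm(
  plan=[0.0009, 0.0003, 0, 0, 0, 0, 0.0019, 0.0006, 0, 0, 0, 0, 0.0028, 0.0009, 0, 0, 0, 0, 0.0028, 0.0009, 0, 0, 0, 0],
)

```text
clock: 15.15
eef_pos: [555.6, -22.1, 58.2]
eef_rot: [-3.142, 0.0, -2.822]
wrist_force: [-0.0, -0.2, -4.2]
finger_gap: 22.9
finger_force: 45.0
```

Emit:
jog_arm(
  plan=[0.0009, 0.0003, 0, 0, 0, 0, 0.0019, 0.0006, 0, 0, 0, 0, 0.0028, 0.0009, 0, 0, 0, 0, 0.0028, 0.0009, 0, 0, 0, 0],
)

```text
clock: 15.55
eef_pos: [558.4, -21.2, 58.2]
eef_rot: [-3.142, 0.0, -2.822]
wrist_force: [0.8, -0.2, -4.3]
finger_gap: 22.8
finger_force: 45.0
```

Emit:
jog_arm(
  plan=[0.0009, 0.0003, 0, 0, 0, 0, 0.0019, 0.0006, 0, 0, 0, 0, 0.0028, 0.0009, 0, 0, 0, 0, 0.0028, 0.0009, 0, 0, 0, 0],
)

```text
clock: 15.95
eef_pos: [561.2, -20.3, 58.2]
eef_rot: [-3.142, 0.0, -2.822]
wrist_force: [-0.2, -0.9, -3.9]
finger_gap: 22.9
finger_force: 45.0
```

Emit:
jog_arm(
  plan=[0.0009, 0.0003, 0, 0, 0, 0, 0.0019, 0.0006, 0, 0, 0, 0, 0.0028, 0.0009, 0, 0, 0, 0, 0.0028, 0.0009, 0, 0, 0, 0],
)

```text
clock: 16.35
eef_pos: [564.0, -19.4, 58.2]
eef_rot: [-3.142, 0.0, -2.822]
wrist_force: [0.4, 0.4, -4.0]
finger_gap: 23.1
finger_force: 45.0
```

Emit:
jog_arm(
  plan=[0.0009, 0.0003, 0, 0, 0, 0, 0.0019, 0.0006, 0, 0, 0, 0, 0.0028, 0.0009, 0, 0, 0, 0, 0.0028, 0.0009, 0, 0, 0, 0],
)

```text
clock: 16.75
eef_pos: [566.8, -18.5, 58.2]
eef_rot: [-3.142, 0.0, -2.822]
wrist_force: [-0.0, 0.9, -4.0]
finger_gap: 22.7
finger_force: 45.0
```

Emit:
jog_arm(
  plan=[0.0009, 0.0003, 0, 0, 0, 0, 0.0019, 0.0006, 0, 0, 0, 0, 0.0028, 0.0009, 0, 0, 0, 0, 0.0028, 0.0009, 0, 0, 0, 0],
)

```text
clock: 17.15
eef_pos: [569.5, -17.6, 58.2]
eef_rot: [-3.142, 0.0, -2.822]
wrist_force: [1.1, -0.6, -5.0]
finger_gap: 22.8
finger_force: 45.0
```

Emit:
jog_arm(
  plan=[0.0005, 0.00016, 0, 0, 0, 0, 0.0009, 0.0003, 0, 0, 0, 0, 0.0009, 0.0003, 0, 0, 0, 0],
)

```text
clock: 17.45
eef_pos: [570.4, -17.3, 58.2]
eef_rot: [-3.142, -0.0, -2.822]
wrist_force: [-1.5, -0.5, -4.4]
finger_gap: 22.8
finger_force: 45.0
```

Emit:
jog_arm(
  plan=[0.0005, 0.00016, 0, 0, 0, 0, 0.0009, 0.0003, 0, 0, 0, 0, 0.0009, 0.0003, 0, 0, 0, 0],
)

```text
clock: 17.75
eef_pos: [571.0, -17.1, 58.1]
eef_rot: [3.141, -0.001, -2.822]
wrist_force: [-3.6, -0.5, -4.4]
finger_gap: 22.9
finger_force: 45.0
```

Emit:
jog_arm(
  plan=[0.0005, 0.00016, 0, 0, 0, 0, 0.0007, 0.0002, 0, 0, 0, 0, 0.0007, 0.0002, 0, 0, 0, 0],
)

```text
clock: 18.05
eef_pos: [571.1, -17.1, 58.0]
eef_rot: [3.141, -0.002, -2.822]
wrist_force: [-7.4, -2.1, -2.5]
finger_gap: 22.6
finger_force: 45.0
```

Emit:
jog_arm(
  plan=[0.0004, 0.00015, 0, 0, 0, 0, 0.0004, 0.00015, 0, 0, 0, 0, 0.0004, 0.00015, 0, 0, 0, 0],
)

```text
clock: 18.35
eef_pos: [571.1, -17.1, 57.9]
eef_rot: [3.141, -0.003, -2.822]
wrist_force: [-9.4, -3.3, -1.4]
finger_gap: 22.8
finger_force: 45.0
```

Contact is stiff at an advance of 72.7 mm, against 73 expected for home, so the collar is flush. I'll press a little more, hold, then release.

Emit:
jog_arm(
  plan=[0.0003, 0.0001, 0, 0, 0, 0, 0.0003, 0.0001, 0, 0, 0, 0, 0.0003, 0.0001, 0, 0, 0, 0, 0.0003, 0.0001, 0, 0, 0, 0],
)

```text
clock: 18.75
eef_pos: [571.1, -17.0, 57.9]
eef_rot: [3.141, -0.004, -2.822]
wrist_force: [-11.7, -3.7, 0.6]
finger_gap: 23.0
finger_force: 45.0
```

```bash
cat > v3.py <<'E'
import sys
from h import *
tag=sys.argv[1]
a=np.radians(18.3);X=np.array([np.cos(a),np.sin(a)]);Y=np.array([-X[1],X[0]]);S=np.array([597.5,-7.0])
s=manip.read_state();t=s["eef_pos"];print(s["clock"],t,"TCP in slot frame",(t[:2]-S)@X,(t[:2]-S)@Y,s["wrist_force"])
C=[]
for n,(x0,y0) in(("scene",(200,165)),("side",(180,120))):
    c=cal(n);p,d=camera(n);P=pts(c,d);np.savez(f"pics/{n}_{tag}.npz",p=p,d=d,P=P)
    C.append(cv2.resize(p[y0:y0+90,x0:x0+90,::-1],(400,400),interpolation=2))
    q=P.reshape(-1,3);L=(q[:,:2]-S)@X;W=(q[:,:2]-S)@Y;px=p.reshape(-1,3).astype(int)
    tower=(q[:,2]>95)&(q[:,2]<119)&(L>2)&(L<30)&(abs(W)<10);print(n,"tower z hist",np.percentile(q[tower,2],[50,90,98]) if tower.sum() else None)
    k=(q[:,2]>104)&(q[:,2]<150)&(L>-15)&(L<80)&(abs(W)<30)
    if tag!="a":
        for lo in range(-10,76,8):
            j=k&(L>=lo)&(L<lo+8)
            if j.sum():print(lo,j.sum(),"W %.0f..%.0f z %.1f [%.1f %.1f]"%(W[j].min(),W[j].max(),np.median(q[j,2]),q[j,2].min(),q[j,2].max()))
cv2.imwrite(f"pics/v_{tag}.png",np.hstack(C))
E
python3 v3.py a
```

```text
18.75 [571.13384346 -17.02432311  57.86080283] TCP in slot frame -28.180262602022303 -1.2385735068006714 [-11.68981027  -3.65110555   0.64847562]
scene tower z hist [102.41184321 105.16448983 105.94807036]
side tower z hist [ 99.94527024 102.77775038 103.32471155]
```

View pics/v_a.png

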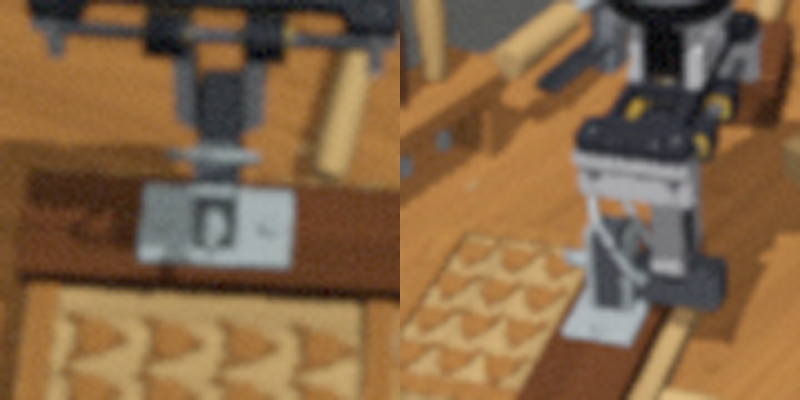

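The collar is against the near cheek, with the nose showing beyond the far cheek (side crop (575,255)). The ring is open. Now I'll release and rise.

Emit:
jog_arm(
  plan=[0, 0, 0, 0, 0, 0, 0, 0, 0, 0, 0, 0, 0, 0, 0, 0, 0, 0, 0, 0, 0, 0, 0, 0, 0, 0, 0, 0, 0, 0, 0, 0, 0, 0, 0, 0],
  claw=0.06,
)

```text
clock: 19.45
eef_pos: [572.8, -16.5, 58.3]
eef_rot: [-3.141, 0.0, -2.822]
wrist_force: [-0.3, -0.5, 0.8]
finger_gap: 59.7
finger_force: 0.0
```

Emit:
jog_arm(
  plan=[0, 0, 0.02, 0, 0, 0, 0, 0, 0.05, 0, 0, 0, 0, 0, 0.09, 0, 0, 0, 0, 0, 0.13, 0, 0, 0, 0, 0, 0.16, 0, 0, 0, -0.04, -0.02, 0.16, 0, 0, 0, -0.08, -0.03, 0.16, 0, 0, 0, -0.08, -0.03, 0.16, 0, 0, 0],
)

```text
clock: 20.25
eef_pos: [489.6, -47.3, 218.5]
eef_rot: [-3.142, -0.0, -2.823]
wrist_force: [0.3, 0.7, 0.1]
finger_gap: 59.9
finger_force: 0.0
```

```bash
python3 v3.py b
```

```text
20.25 [489.63329573 -47.27690146 218.52652743] TCP in slot frame -115.05804043490369 -4.37058501603743 [0.27738775 0.71284383 0.07011107]
scene tower z hist [102.72211687 105.19721143 106.10122075]
6 27 W -23..22 z 108.5 [104.2 128.6]
14 45 W -23..18 z 126.7 [104.0 134.4]
22 8 W -9..9 z 104.8 [104.0 106.1]
side tower z hist [100.52427805 102.52229681 103.43195956]
-2 8 W -23..24 z 106.0 [104.0 114.4]
6 26 W -25..25 z 119.3 [104.8 128.8]
14 5 W -2..11 z 125.3 [104.2 128.8]
```

View pics/v_b.png

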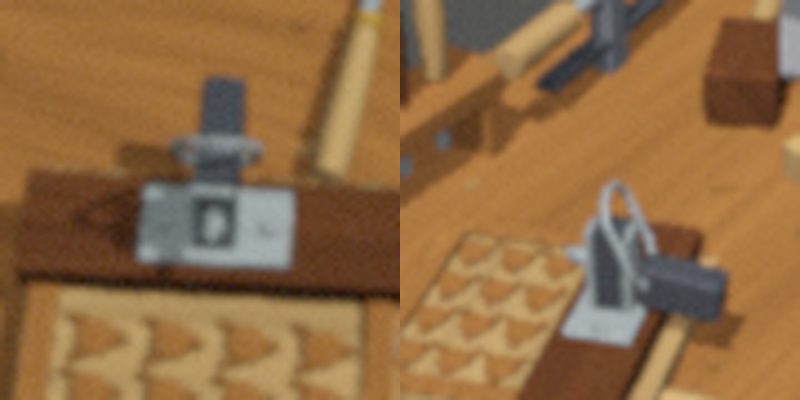

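The pin stays home, with its head leaning down a little and the ring still open. Next I'll locate the bar.

Run:
```python
from h import *
a=np.radians(18.3);X=np.array([np.cos(a),np.sin(a)]);Y=np.array([-X[1],X[0]]);S=np.array([597.5,-7.0])
for n in("scene","side"):
    P=np.load(f"pics/{n}_b.npz")["P"];q=P.reshape(-1,3);L=(q[:,:2]-S)@X;W=(q[:,:2]-S)@Y
    k=(q[:,2]>108)&(q[:,2]<150)&(L>-15)&(L<80)&(abs(W)<30)
    for lo,hi in((108,114),(114,120),(120,125),(125,128),(128,132),(132,137)):
        j=k&(q[:,2]>=lo)&(q[:,2]<hi)
        if j.sum():print(n,lo,j.sum(),"L %.1f [%.1f %.1f] W %.1f [%.0f %.0f]"%(np.median(L[j]),L[j].min(),L[j].max(),np.median(W[j]),W[j].min(),W[j].max()))
    # head top
    h=(q[:,2]>60)&(q[:,2]<95)&(L>-62)&(L<-10)&(abs(W)<11)
    f=np.polyfit(L[h],q[h,2],1);print("head slope",f,h.sum(),np.median(W[h]))
```

```text
scene 108 2 L 10.9 [10.7 11.1] W -0.6 [-21 20]
scene 114 9 L 13.8 [9.6 15.0] W 17.6 [-23 22]
scene 120 10 L 15.3 [11.1 17.2] W -1.2 [-18 18]
scene 125 11 L 17.8 [13.4 18.8] W -4.4 [-11 15]
scene 128 19 L 17.0 [13.9 19.9] W -2.0 [-13 13]
scene 132 1 L 19.8 [19.8 19.8] W 4.6 [5 5]
head slope [ 0.13683008 80.91796826] 127 0.23941721925175058
side 108 8 L 7.3 [5.5 10.2] W 0.6 [-23 25]
side 114 7 L 9.9 [5.9 13.3] W 17.1 [-20 23]
side 120 8 L 12.2 [9.1 14.9] W 13.7 [-16 20]
side 125 6 L 12.9 [11.0 15.2] W 8.2 [-11 14]
side 128 3 L 14.2 [12.7 15.4] W -0.2 [-1 4]
head slope [ 0.11541695 76.60200412] 113 5.168451063717529
```

Emit:
jog_arm(
  plan=[0.03, 0.012, 0, 0, 0, 0, 0.07, 0.026, 0, 0, 0, 0, 0.1, 0.037, 0, 0, 0, 0, 0.1063, 0.0387, 0, 0, 0, 0, 0.1063, 0.0387, -0.03, 0, 0, 0, 0.1063, 0.0387, -0.06, 0, 0, 0, 0.1063, 0.0387, -0.07, 0, 0, 0, 0.1063, 0.0387, -0.07, 0, 0, 0],
  claw=0.0,
  force=20,
)

```text
clock: 21.15
eef_pos: [598.6, -7.8, 147.3]
eef_rot: [3.141, -0.002, -2.822]
wrist_force: [-0.0, -0.1, 0.3]
finger_gap: 1.3
finger_force: 0.0
```

```bash
python3 v3.py c
```

```text
21.15 [598.58486252  -7.82736438 147.28161703] TCP in slot frame 0.7702099459662433 -1.1261594696679778 [-0.01065894 -0.13987923  0.33716736]
scene tower z hist [102.43915395 104.85537921 105.92652521]
6 26 W -23..22 z 107.8 [104.0 124.7]
14 48 W -18..22 z 127.1 [104.0 133.6]
22 4 W -6..5 z 104.7 [104.5 105.3]
side tower z hist [ 99.71772726 102.57105523 102.75295544]
-2 5 W -23..22 z 106.1 [104.6 109.7]
6 27 W -25..23 z 119.5 [106.3 128.9]
14 4 W 0..13 z 127.6 [122.7 129.1]
```

View pics/v_c.png

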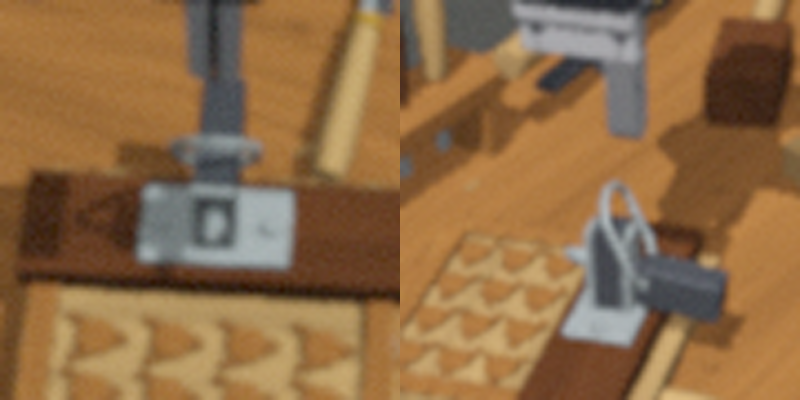

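Run:
```python
from h import *
a=np.radians(18.3);X=np.array([np.cos(a),np.sin(a)]);Y=np.array([-X[1],X[0]]);S=np.array([597.5,-7.0])
print(manip.read_state()["eef_pos"])
for n in("scene","side"):
    q=np.load(f"pics/{n}_c.npz")["P"].reshape(-1,3);L=(q[:,:2]-S)@X;W=(q[:,:2]-S)@Y
    for lo,hi in((140,150),(150,175),(175,195)):
        j=(q[:,2]>lo)&(q[:,2]<hi)&(abs(L)<30)&(abs(W)<40)
        if j.sum():print(n,lo,j.sum(),"L",np.percentile(L[j],[3,50,97]).round(1),"W",np.percentile(W[j],[3,50,97]).round(1))
```

```text
[599.56188885  -7.9440082  149.664427  ]
scene 150 8 L [ 2.5  9.1 11.3] W [-3.9 -0.6  4.2]
scene 175 66 L [ 0.7  9.7 11.4] W [-10.9  -0.6  12.7]
side 150 7 L [-10.6  -9.6   5.6] W [-6.2  1.4  5.3]
side 175 56 L [-11.2  -5.5   6.7] W [-8.4 10.3 13.4]
```

Emit:
jog_arm(
  plan=[-0.0035, -0.0012, 0, 0, 0, 0, -0.0035, -0.0012, -0.01, 0, 0, 0, -0.0035, -0.0012, -0.02, 0, 0, 0, -0.0035, -0.0012, -0.0315, 0, 0, 0, -0.0035, -0.0012, -0.0315, 0, 0, 0, -0.0035, -0.0012, -0.0315, 0, 0, 0],
)

```text
clock: 21.85
eef_pos: [595.4, -9.0, 116.4]
eef_rot: [3.141, -0.001, -2.822]
wrist_force: [0.6, 0.1, -0.3]
finger_gap: 0.7
finger_force: 0.0
```

Emit:
jog_arm(
  plan=[0.003, 0.001, 0, 0, 0, 0, 0.0057, 0.0019, 0, 0, 0, 0, 0.0076, 0.0025, 0, 0, 0, 0, 0.0095, 0.0031, 0, 0, 0, 0, 0.0095, 0.0031, 0, 0, 0, 0],
)

```text
clock: 22.35
eef_pos: [605.2, -5.9, 116.8]
eef_rot: [-3.142, 0.0, -2.822]
wrist_force: [0.0, 0.7, 0.3]
finger_gap: 0.5
finger_force: 0.0
```

Emit:
jog_arm(
  plan=[0.002, 0.0006, 0, 0, 0, 0, 0.004, 0.0012, 0, 0, 0, 0, 0.0055, 0.0018, 0, 0, 0, 0, 0.0055, 0.0018, 0, 0, 0, 0],
)

```text
clock: 22.75
eef_pos: [610.6, -4.1, 116.7]
eef_rot: [-3.142, -0.0, -2.822]
wrist_force: [-1.4, 0.1, 0.8]
finger_gap: 0.6
finger_force: 0.0
```

Emit:
jog_arm(
  plan=[0.002, 0.0006, -0.001, 0, 0, 0, 0.004, 0.0012, -0.002, 0, 0, 0, 0.0057, 0.0019, -0.003, 0, 0, 0, 0.0057, 0.0019, -0.003, 0, 0, 0],
)

```text
clock: 23.15
eef_pos: [616.2, -2.2, 113.5]
eef_rot: [3.141, -0.0, -2.822]
wrist_force: [-0.4, -0.5, -0.2]
finger_gap: 0.3
finger_force: 0.0
```

```bash
python3 v3.py d
```

```text
23.15 [616.22700913  -2.19199821 113.48445067] TCP in slot frame 19.289575873927262 -1.315300197178693 [-0.4090607  -0.48808929 -0.1788863 ]
scene tower z hist [102.64571313 104.89610474 105.9053242 ]
6 16 W -23..22 z 116.4 [104.7 125.5]
14 19 W -18..22 z 121.0 [104.4 131.8]
22 43 W -12..12 z 143.5 [104.0 149.6]
side tower z hist [100.49406741 102.7304262  103.43599667]
-2 7 W -21..24 z 108.1 [105.6 137.4]
6 42 W -24..23 z 125.1 [105.0 148.4]
14 13 W 1..14 z 140.8 [123.9 149.5]
22 4 W 4..12 z 146.2 [136.3 148.1]
```

View pics/v_d.png

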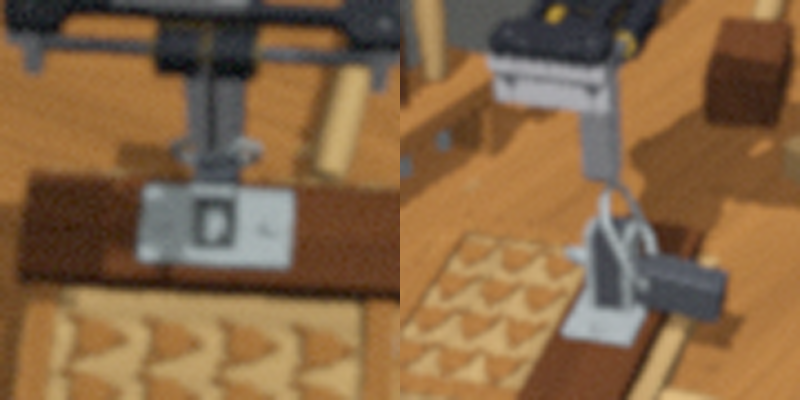

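The ring has not moved. In the scene view the finger hides the middle of the ring, so it seems to have passed over the bar. I'll check how high the fingertip really is.

Run:
```python
from h import *
a=np.radians(18.3);X=np.array([np.cos(a),np.sin(a)]);Y=np.array([-X[1],X[0]]);S=np.array([597.5,-7.0])
for n,t,rows,col in(("side","c",range(138,156,2),231),("side","d",range(150,178,2),225),("scene","c",range(165,200,3),249),("scene","d",range(180,212,2),249)):
    z=np.load(f"pics/{n}_{t}.npz")
    print(n,t)
    for r in rows:
        q=z["P"][r,col];print((r,col),z["p"][r,col].tolist(),"L %.0f W %.0f z %.0f"%((q[:2]-S)@X,(q[:2]-S)@Y,q[2]))
```

```text
side c
(138, 231) [119, 118, 122] L -6 W 12 z 215
(140, 231) [119, 120, 121] L -5 W 9 z 207
(142, 231) [119, 118, 120] L -5 W 10 z 202
(144, 231) [118, 117, 121] L -5 W 10 z 196
(146, 231) [118, 119, 121] L -6 W 12 z 191
(148, 231) [115, 116, 119] L -6 W 13 z 185
(150, 231) [121, 105, 96] L -4 W 8 z 176
(152, 231) [175, 124, 70] L 85 W -255 z 3
(154, 231) [173, 121, 68] L 83 W -248 z -1
side d
(150, 225) [120, 121, 123] L 14 W 8 z 173
(152, 225) [118, 119, 120] L 12 W 13 z 170
(154, 225) [119, 121, 122] L 12 W 13 z 163
(156, 225) [120, 120, 124] L 14 W 10 z 155
(158, 225) [116, 117, 120] L 14 W 9 z 148
(160, 225) [115, 98, 89] L 15 W 8 z 141
(162, 225) [153, 115, 84] L 87 W -193 z -1
(164, 225) [168, 154, 145] L 82 W -178 z 2
(166, 225) [173, 169, 164] L 13 W 15 z 125
(168, 225) [166, 165, 164] L 14 W 15 z 119
(170, 225) [140, 147, 150] L 20 W -1 z 101
(172, 225) [96, 100, 105] L 17 W 8 z 100
(174, 225) [74, 74, 81] L 17 W 10 z 95
(176, 225) [68, 68, 75] L 17 W 10 z 88
scene c
(165, 249) [47, 49, 51] L 10 W 2 z 237
(168, 249) [72, 72, 73] L 11 W 3 z 228
(171, 249) [73, 73, 73] L 10 W
[... 304 characters left out ...]
1, 124] L -18 W -1 z 78
(198, 249) [120, 129, 129] L 7 W 1 z 105
scene d
(180, 249) [20, 26, 29] L 54 W 6 z 248
(182, 249) [47, 40, 48] L 51 W 5 z 237
(184, 249) [82, 82, 82] L 30 W 4 z 197
(186, 249) [86, 83, 87] L 27 W 3 z 186
(188, 249) [81, 86, 85] L 28 W 3 z 179
(190, 249) [86, 86, 89] L 28 W 3 z 171
(192, 249) [87, 86, 88] L 29 W 3 z 164
(194, 249) [85, 84, 86] L 28 W 3 z 155
(196, 249) [81, 84, 85] L 29 W 3 z 150
(198, 249) [85, 89, 90] L 29 W 3 z 141
(200, 249) [71, 78, 80] L 13 W 2 z 106
(202, 249) [63, 70, 74] L 16 W 2 z 103
(204, 249) [78, 82, 89] L 21 W 2 z 102
(206, 249) [99, 110, 111] L 25 W 3 z 101
(208, 249) [136, 145, 146] L 30 W 3 z 100
(210, 249) [75, 80, 81] L 23 W 2 z 78
```

With the gripper shut, the fingertips end about 27 mm above the reported TCP (z 141 against 113.5), so they passed over the bar. I'll go back and come down lower behind the bar.

Emit:
jog_arm(
  plan=[0, 0, 0.005, 0, 0, 0, -0.011, -0.0036, 0.005, 0, 0, 0, -0.0218, -0.0072, 0.005, 0, 0, 0, -0.0218, -0.0072, 0.005, 0, 0, 0, -0.0218, -0.0072, -0.005, 0, 0, 0, -0.0218, -0.0072, -0.013, 0, 0, 0, -0.0218, -0.0072, -0.02, 0, 0, 0, -0.0218, -0.0072, -0.02, 0, 0, 0],
)

```text
clock: 24.05
eef_pos: [593.9, -9.3, 92.1]
eef_rot: [3.141, -0.002, -2.822]
wrist_force: [-0.5, 0.4, -0.6]
finger_gap: 0.8
finger_force: 0.0
```

Emit:
jog_arm(
  plan=[0.003, 0.001, 0, 0, 0, 0, 0.0057, 0.0019, 0, 0, 0, 0, 0.0076, 0.0025, 0, 0, 0, 0, 0.0095, 0.0031, 0, 0, 0, 0, 0.0095, 0.0031, 0, 0, 0, 0],
)

```text
clock: 24.55
eef_pos: [604.0, -6.3, 93.8]
eef_rot: [-3.142, -0.0, -2.822]
wrist_force: [-1.5, -0.5, 1.2]
finger_gap: 0.7
finger_force: 0.7
```

Emit:
jog_arm(
  plan=[0.001, 0.0003, 0, 0, 0, 0, 0.002, 0.0006, 0, 0, 0, 0, 0.003, 0.001, 0, 0, 0, 0, 0.003, 0.001, 0, 0, 0, 0],
)

```text
clock: 24.95
eef_pos: [606.8, -5.3, 93.6]
eef_rot: [3.142, -0.0, -2.822]
wrist_force: [-1.9, -1.3, -1.5]
finger_gap: 0.6
finger_force: 0.8
```

Emit:
jog_arm(
  plan=[0.001, 0.0003, -0.0005, 0, 0, 0, 0.002, 0.0006, -0.001, 0, 0, 0, 0.003, 0.001, -0.0015, 0, 0, 0, 0.003, 0.001, -0.0015, 0, 0, 0],
)

```text
clock: 25.35
eef_pos: [610.0, -4.4, 92.3]
eef_rot: [-3.142, 0.0, -2.822]
wrist_force: [-2.9, -1.4, 1.7]
finger_gap: 0.6
finger_force: 1.6
```

Emit:
jog_arm(
  plan=[0.0015, 0.0005, -0.0005, 0, 0, 0, 0.003, 0.001, -0.001, 0, 0, 0, 0.0046, 0.0015, -0.0015, 0, 0, 0, 0.0046, 0.0015, -0.0015, 0, 0, 0],
)

```text
clock: 25.75
eef_pos: [614.2, -2.8, 90.2]
eef_rot: [3.141, -0.001, -2.822]
wrist_force: [-4.4, -1.1, -1.1]
finger_gap: 0.5
finger_force: 2.4
```

Emit:
jog_arm(
  plan=[0.0015, 0.0005, -0.0008, 0, 0, 0, 0.003, 0.001, -0.0016, 0, 0, 0, 0.0046, 0.0015, -0.0025, 0, 0, 0, 0.0046, 0.0015, -0.0025, 0, 0, 0],
)

```text
clock: 26.15
eef_pos: [618.4, -1.4, 87.4]
eef_rot: [3.141, -0.002, -2.822]
wrist_force: [-6.0, -2.3, -2.7]
finger_gap: 0.6
finger_force: 2.9
```

Emit:
jog_arm(
  plan=[0.0015, 0.0005, -0.0008, 0, 0, 0, 0.003, 0.001, -0.0016, 0, 0, 0, 0.0049, 0.0016, -0.0027, 0, 0, 0, 0.0049, 0.0016, -0.0027, 0, 0, 0],
)

```text
clock: 26.55
eef_pos: [623.2, 0.2, 84.5]
eef_rot: [3.141, -0.003, -2.822]
wrist_force: [-7.2, -2.5, -3.0]
finger_gap: 0.4
finger_force: 3.1
```

Emit:
jog_arm(
  plan=[0.0012, 0.0004, -0.0013, 0, 0, 0, 0.0024, 0.0008, -0.0026, 0, 0, 0, 0.0036, 0.0012, -0.004, 0, 0, 0, 0.0036, 0.0012, -0.004, 0, 0, 0],
)

```text
clock: 26.95
eef_pos: [626.6, 1.2, 81.4]
eef_rot: [3.141, -0.003, -2.822]
wrist_force: [-10.3, -2.9, 4.8]
finger_gap: 0.6
finger_force: 6.1
```

Emit:
jog_arm(
  plan=[0.0012, 0.0004, 0.001, 0, 0, 0, 0.0024, 0.0008, 0.001, 0, 0, 0, 0.0036, 0.0012, 0.001, 0, 0, 0, 0.0036, 0.0012, 0.001, 0, 0, 0],
)

```text
clock: 27.35
eef_pos: [630.4, 2.5, 81.6]
eef_rot: [3.141, -0.002, -2.822]
wrist_force: [-5.3, -1.3, -3.1]
finger_gap: 0.3
finger_force: 2.4
```

```bash
python3 v3.py e
```

```text
27.35 [630.41066073   2.53796969  81.6418519 ] TCP in slot frame 34.24107031556377 -1.2781077602842088 [-5.32526931 -1.27673362 -3.09679951]
scene tower z hist None
30 7 W 12..12 z 133.0 [117.5 146.7]
38 130 W -19..19 z 124.8 [104.4 149.9]
46 13 W -9..13 z 108.4 [105.2 111.1]
side tower z hist [101.32090331 114.7063878  118.29069966]
14 7 W -10..5 z 126.9 [104.8 147.2]
22 62 W -11..14 z 126.6 [106.2 149.3]
30 33 W 6..15 z 132.0 [105.9 149.1]
38 22 W 2..15 z 124.5 [104.5 148.5]
```

View pics/v_e.png

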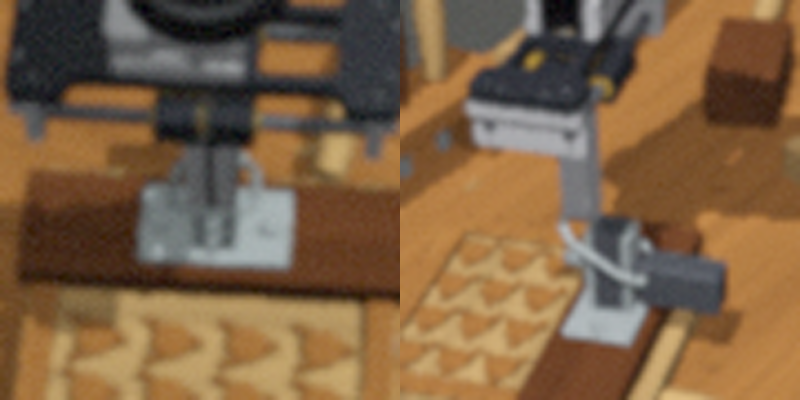

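The ring is swinging over, with its bar just ahead of the finger at side crop (575,240). I'll carry on forward and down.

Emit:
jog_arm(
  plan=[0.0012, 0.0004, 0, 0, 0, 0, 0.0024, 0.0008, -0.001, 0, 0, 0, 0.0038, 0.0013, -0.002, 0, 0, 0, 0.0038, 0.0013, -0.003, 0, 0, 0],
)

```text
clock: 27.85
eef_pos: [635.3, 4.1, 79.6]
eef_rot: [-3.141, 0.001, -2.822]
wrist_force: [0.7, -0.8, 0.3]
finger_gap: 0.5
finger_force: 0.0
```

Emit:
jog_arm(
  plan=[0.001, 0.0003, -0.001, 0, 0, 0, 0.002, 0.0006, -0.002, 0, 0, 0, 0.003, 0.001, -0.004, 0, 0, 0, 0.003, 0.001, -0.005, 0, 0, 0],
)

```text
clock: 28.25
eef_pos: [638.0, 5.0, 74.3]
eef_rot: [3.142, -0.0, -2.822]
wrist_force: [-0.2, 0.5, -0.8]
finger_gap: 0.2
finger_force: 0.0
```

Emit:
jog_arm(
  plan=[0, 0, 0.02, 0, 0, 0, 0, 0, 0.06, 0, 0, 0, 0, 0, 0.1, 0, 0, 0, -0.03, 0, 0.14, 0, 0, 0, -0.07, 0, 0.15, 0, 0, 0, -0.11, 0, 0.15, 0, 0, 0, -0.14, 0, 0.15, 0, 0, 0, -0.14, 0, 0.15, 0, 0, 0, -0.14, 0, 0.15, 0, 0, 0],
)

```text
clock: 29.15
eef_pos: [498.2, 4.9, 225.1]
eef_rot: [-3.141, 0.001, -2.822]
wrist_force: [1.0, -0.5, -0.0]
finger_gap: 0.4
finger_force: 0.0
```

```bash
python3 v3.py f
python3 - <<'E'
from h import *
a=np.radians(18.3);X=np.array([np.cos(a),np.sin(a)]);Y=np.array([-X[1],X[0]]);S=np.array([597.5,-7.0])
for n in("scene","side"):
    q=np.load(f"pics/{n}_f.npz")["P"].reshape(-1,3);L=(q[:,:2]-S)@X;W=(q[:,:2]-S)@Y
    for lo,hi in((-62,-50),(-50,-30),(-30,-14),(-14,-2),(32,40),(40,48),(48,54),(54,62),(62,70)):
        for nm,w in(("mid",abs(W)<12),("rod",(abs(W)>15)&(abs(W)<28))):
            j=(q[:,2]>48)&(q[:,2]<150)&(L>lo)&(L<hi)&w
            if j.sum():print(n,lo,nm,j.sum(),"W",W[j].min().round(),W[j].max().round(),"z",np.percentile(q[j,2],[10,50,90]).round(1))
E
```

```text
29.15 [498.18249137   4.92059943 225.14828129] TCP in slot frame -90.55159477315371 42.50266926430347 [ 0.99131565 -0.47548395 -0.00980549]
scene tower z hist [102.85876826 105.22386315 106.12423987]
6 11 W -10..11 z 105.2 [104.1 106.9]
14 13 W -9..9 z 104.9 [104.1 107.1]
22 5 W -4..7 z 104.6 [104.0 105.3]
side tower z hist [100.29685168 102.30982867 103.51410382]
6 1 W 12..12 z 104.3 [104.3 104.3]
14 1 W 0..0 z 105.0 [105.0 105.0]
scene -62 mid 27 W -11.0 11.0 z [72.9 74.3 76. ]
scene -50 mid 67 W -12.0 12.0 z [74.3 76.  77.6]
scene -30 mid 53 W -11.0 11.0 z [76.2 78.2 79.7]
scene -14 mid 7 W -7.0 12.0 z [73.2 78.1 81.2]
scene -14 rod 7 W -18.0 19.0 z [70.7 72.3 73.9]
scene 32 mid 20 W -4.0 6.0 z [75.2 78.3 80.7]
scene 32 rod 13 W -22.0 24.0 z [72.2 73.9 76.6]
scene 40 mid 8 W -1.0 4.0 z [74.6 78.7 79.4]
scene 40 rod 14 W -22.0 22.0 z [72.9 74.8 76.2]
scene 48 mid 9 W -12.0 11.0 z [74.4 76.1 78. ]
scene 48 rod 7 W -19.0 18.0 z [73.7 74.9 76.8]
scene 54 mid 18 W -12.0 11.0 z [72.8 74.5 77.1]
side -62 mid 51 W -12.0 12.0 z [51.2 65.9 73.3]
side -50 mid 70 W -11.0 12.0 z [57.  71.8 76.1]
side -30 mid 50 W -11.0 11.0 z [56.4 74.6 77.2]
side -14 mid 33 W -9.0 12.0 z [52.7 74.2 79.3]
side -14 rod 5 W -15.0 25.0 z [70.3 71.3 73.2]
side 32 mid 8 W 0.0 7.0 z [72.1 75.1 79.2]
side 32 rod 5 W -18.0 25.0 z [67.8 71.8 73.8]
side 40 mid 7 W -12.0 5.0 z [71.9 74.  76.7]
side 40 rod 7 W -20.0 23.0 z [69.6 72.1 72.7]
side 48 mid 6 W -8.0 11.0 z [71.7 73.2 75.4]
side 48 rod 1 W 16.0 16.0 z [72.8 72.8 72.8]
side 54 mid 1 W -8.0 -8.0 z [73.3 73.3 73.3]
```

Run:
```python
from h import *
a=np.radians(18.3);X=np.array([np.cos(a),np.sin(a)]);Y=np.array([-X[1],X[0]]);S=np.array([597.5,-7.0])
for n in("scene","side"):
  for t in "abf":
    q=np.load(f"pics/{n}_{t}.npz")["P"].reshape(-1,3);L=(q[:,:2]-S)@X;W=(q[:,:2]-S)@Y
    h=(q[:,2]>68)&(q[:,2]<86)&(L>-75)&(L<-20)&(abs(W)<11)
    nn=(q[:,2]>66)&(q[:,2]<84)&(L>30)&(L<75)&(abs(W)<3)
    b=(q[:,2]>66)&(q[:,2]<84)&(L>50)&(L<75)&(abs(W)<10)
    print(n,t,"rear",np.percentile(L[h],[1,3]).round(1),"W",np.median(W[h]).round(1),"nose",L[nn].max().round(1) if nn.any() else 0,"bar",np.median(L[b]).round(1) if b.any() else 0)
print(manip.read_state()["clock"])
```

```text
scene a rear [-57.3 -56.9] W 0.4 nose 49.1 bar 0
scene b rear [-59.4 -57.6] W 0.1 nose 48.1 bar 0
scene f rear [-58.  -57.4] W 0.2 nose 59.3 bar 55.9
side a rear [-62.  -61.3] W 4.6 nose 45.3 bar 0
side b rear [-62.1 -61.2] W 1.5 nose 45.1 bar 0
side f rear [-62.3 -61.6] W 3.3 nose 50.8 bar 51.9
29.25
```

The pin's rear end is where it was when pressed home, and the ring bar is level at 56 mm. I'm handing in.

```bash
python3 -c "
from cell import manip
print(manip.sign_off())"
```

```text
the job is handed in; nothing more can be done
None
```

The linch pin is pushed home with its collar flush on the near cheek, the ring is snapped shut over its end, the arm is clear, and the job was handed in at about 29 s; the judge's verdict was not shown.

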